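# Pick the brass air cap out of the crowded parts bin

## Task

The brass air cap of a spray gun is in the crowded blue parts bin, and a paint brush lies across the bin's rim in the way. First lift the brush off and lay it flat on the bench top, clear of the bin and the steel dish; then pick out the air cap alone and set it down flat in the dish, without dropping it. Leave the jars and steel fittings standing in the bin, and do not disturb the bottle, the tin and the lime cup on the bench.

Things in the scene. Friction and masses are not known exactly. Their poses are not given: they have to be found in the camera images.
- bin: Blue open parts bin, fixed to the bench, 268 mm along its x by 178 mm along its y over the rim lip, 66 mm high. Walls 4 mm thick, inside 250 x 160 mm, inner floor 8 mm above the bench. Origin: centre of the underside, at bench height; z up. It may stand left or right of the middle, turned up to 0.5 rad.
- dish: Round shallow dark-grey steel dish, fixed to the bench, 120 mm outside diameter at the rim, about 114 mm inside there and 94 mm across its flat floor, 18 mm high, inner floor 8 mm above the bench. Origin: centre of the underside. It stands on the other side from the bin.
- air_cap: Brass-coloured round air cap, 38 mm diameter, 16 mm high, 40 g, standing flat on the bin's inner floor in any of six places among five neighbours. Origin: centre of its underside; z up. The only brass part in the bin. Grasp across the diameter.
- jar_white: Round sample jar with white body and black lid, 49 mm diameter, 56 mm high, standing in the bin. Origin: centre of its underside; z up.
- jar_red: Same sample jar with rust-red body and black lid, 49 mm diameter, 56 mm high, standing in the bin. Origin: centre of its underside; z up.
- jar_blue: Same sample jar with blue body and black lid, 49 mm diameter, 56 mm high, standing in the bin. Origin: centre of its underside; z up.
- ring_nut: Round knurled dark steel nut, 38 mm diameter, 22 mm high, standing in the bin. Origin: centre of its underside; z up.
- coupling: Bright steel hexagon coupling, hexagon 34 mm over its corners and 16 mm high with a hose barb 20 mm thick above it, 42 mm high in all, standing in the bin. Origin: centre of its underside; z up.
- brush: Flat brush, 223 mm long (its y), 44 wide (x), 16 thick (z), 50 g. Bristles, 36 mm wide, at +y to 0.10; neck 31 mm wide from y = 0.025 to -0.036; then the wooden handle, 18 mm wide, to -0.112. Origin: under the middle of its length, on its underside; it balances near there. Starts right way up across the bin's long walls, on the rim 66 mm up, its y within 0.2 rad of the bin's y.
- hardener: White plastic bottle with a red cap and blue label, 56 mm diameter, 105 mm high, standing loose at the far middle of the bench. Origin: centre of its underside.
- lime_cup: Lime-green open mixing cup, 97 mm diameter at the rim, 100 mm high, light, standing loose at the right. Origin: centre of its underside.
- tin: Narrow oil tin, ochre and black with white cap, 48 x 66 mm, 166 mm high, standing loose at the left. Origin: centre of its underside. Other clutter lies only more than 0.5 m left or right of the middle or more than 0.7 m ahead of the robot.

How it is judged:
By the outcome, as a careful person would: the job done as asked, in the order asked, and still so for the second after the job is handed in, with the robot touching nothing.
It also fails if it takes over 69 s, if anything falls off the work surface, if the arm or the gripper's body presses on something with over 40 N, if the wrist force passes 120 N, or if a joint passes its speed limit or range.

## Robot

A 6-joint arm with a two-finger parallel gripper is mounted at the origin on a cart in front of the work surface, level with it; the furniture and walls round the work are solid. World frame = base frame: x ahead of the robot, y to its left, z up, the work surface at z = 0. Lengths are in m, angles in rad, forces in N, time in s.
With the tool pointing down it reaches from about 0.35 to 0.85 m from the base axis. Payload 8.1 kg.
Tool frame: the origin (TCP) lies on the centre line of the jaws, within the pads' length; the fingertips stand 22 mm ahead of it and the grasp point (between the pads) lies 3 mm ahead of it; z points along the fingers, y is the line along which they close (so a half turn about z gives the same grasp; the last joint's range is limited). The gripper opens to 93 mm and grips with 3 to 60 N. Pads are 15 mm wide; open, the fingers measure 128 mm over their backs; the gripper's body (75 mm by 188 mm) begins 65 mm behind the grasp point.
Start: joints at [1.245, 0.13, 1.488, -0, 1.523, -0.085], TCP at [0.143, 0.583, 0.241] pointing down, gripper open.
Joint ranges: [-2.96, 2.96], [-0.89, 2.26], [0.02, 2.5], [-1.34, 4.48], [0, 2.73], [-2.66, 2.66]. Speed limits (rad/s): [2.39, 2.39, 2.79, 3.14, 3.14, 3.14].

## Interface

Orientations are given as a rotation vector (axis times angle).
In Python, from plant import robot gives the robot as it stands.
- The arm moves only by the tool drive_effector, called after "Request:" as name(argument=value, ...) on one line, values as JSON. Schema: {"type":"object","properties":{"moves":{"type":"array","items":{"type":"object","properties":{"finger_gap":{"type":"number"},"d":{"type":"array","items":{"type":"number"},"minItems":3,"maxItems":3},"spin":{"type":"number"}},"additionalProperties":false,"required":["finger_gap"]},"minItems":1,"maxItems":20},"clamp_n":{"type":"number"},"only":{"type":"string"},"quiet":{"type":"boolean"},"lines":{"type":"string"}},"required":["moves"],"additionalProperties":false}. moves is a list of rows, 1 to 20 of them, each an object with the fields finger_gap (the finger opening in m), d (a list: dx, dy, dz in shares of the most that a row can go, 1 being 50 mm), spin (a turn about the tool's z in shares of 2 rad (1.0 is 2 rad)); a field left out counts as zero (the opening has to be given); each row shifts and turns the commanded pose from where the row before left it, along the tool's axes as they then stand; what a row does not reach is not made up. A row lasts 1/10 s, in which the tool goes at most 0.05 m and 0.15 rad, less where a joint would pass 70% of its speed; a pose out of reach is approached as far as the arm can. The fingers move at their own pace and stop on an object; clamp_n is the grip in N (left out, the last holds). Time passes only in rows, so rows that do not move let the fingers close. The tool returns the time, the measured TCP pose, the force, the opening and the grip force at its end. only (a regular expression) keeps the lines of the reply that match it, lines (a string "A,B") keeps lines A to B, and quiet returns only ok. Shift and turn numbers lie between -1 and 1, and a call with a number outside is refused. Input that does not fit is refused with a message, and nothing moves.
- robot.read_state(): the state, without advancing time (a new reading comes with each control period).
- robot.read_camera(name): name is "scene" or "top"; returns a dict with "image" (400x640x3 uint8, red, green, blue), "fx", "fy", "cx", "cy" (pixels), "R" (3x3) and "t" (3): a world point X has camera coordinates R X + t. Camera axes: x right, y down, z forward; pixel columns grow to the right and rows downward; lengths in m; the calibration is good to about 2 mm. A picture is of the moment at which its call begins. There is no depth.
- robot.close_job(): hands the job in; it is judged then, once.
The state is a dict: "t": time; "q": joint angles; "dq": joint speeds; "joint_torque": joint torques, N m; "tool_pos": TCP position; "orientation": TCP orientation; "force": force on the tool from outside, world axes, zero at the start; "wrist_torque": the same for the moment, N m; "opening": finger opening in m; "gripper_force": force on a finger pad.
Only numpy, scipy, OpenCV 4.12 (cv2) and the standard library are available. Lean on these libraries where they do the work, as an engineer would, in place of code of your own. Each camera call takes 0.05 s, during which the arm holds its last target. There are 200 camera calls.

## Working session

There is one attempt and no reset: what is moved stays moved. The work goes in short steps, Python scripts to look and compute and a tool call to move; the robot and the scene stay as the last step left them, time stands still between calls to the robot, and variables do not carry over. Pictures are saved under pics/ and viewed, at most 10 in all, crops included, and the job is handed in when it is done.

```bash
ls; mkdir -p pics; python3 - <<'E'
from plant import robot
import cv2,numpy as np
s=robot.read_state();print(s['t'],s['tool_pos'],s['orientation'],s['opening'])
for n in("scene","top"):
    c=robot.read_camera(n);cv2.imwrite(f"pics/{n}0.png",c["image"][:,:,::-1])
    print(n,c["fx"],c["fy"],c["cx"],c["cy"],np.round(c["R"],4).tolist(),np.round(c["t"],4).tolist())
E
```

```text
pics
plant.py
0.0 [0.14287204 0.58220366 0.23962036] [-3.77236985e-01 -3.11844656e+00  2.75897026e-03] 0.0928195912579631
scene 466.2521136652567 466.2521136652567 318.64872376359625 200.37324768563317 [[0.8219, -0.5695, -0.0121], [-0.4387, -0.6194, -0.651], [0.3632, 0.5404, -0.759]] [-0.4983, 0.2927, 1.6352]
top 464.9333689995168 464.9333689995168 319.1348933677226 201.85219325714448 [[0.0219, -0.9998, 0.0033], [-0.9856, -0.0221, -0.1677], [0.1678, 0.0004, -0.9858]] [-0.0411, 0.5762, 1.3009]
```

View pics/top0.png

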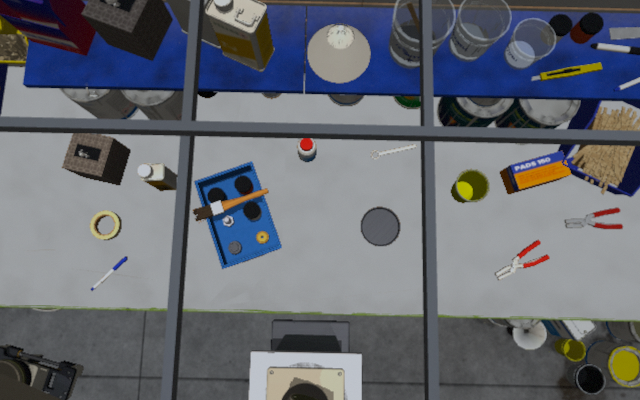

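View pics/scene0.png

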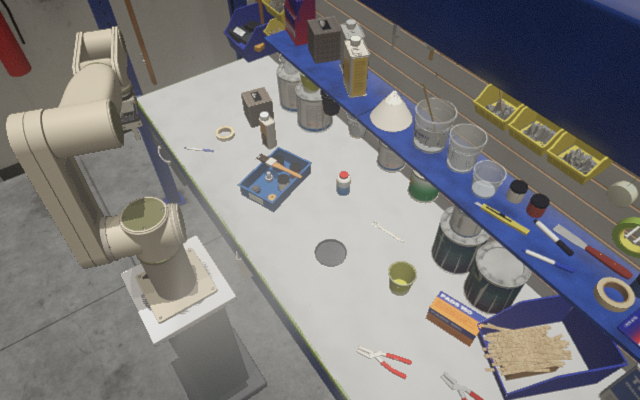

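The top view shows the bin at about (238,215) with the brush across it, its bristles at (205,212) and its handle end at (268,191). The air cap is at (262,237) and the dish at (380,226). I'll enlarge both views.

```bash
python3 - <<'E'
import cv2
a=cv2.imread("pics/top0.png")[155:275,185:285];b=cv2.imread("pics/scene0.png")[145:215,235:315]
cv2.imwrite("pics/ct.png",cv2.resize(a,None,fx=5,fy=5,interpolation=2));cv2.imwrite("pics/cs.png",cv2.resize(b,None,fx=8,fy=8,interpolation=2))
E
```

```text
(no output)
```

View pics/ct.png

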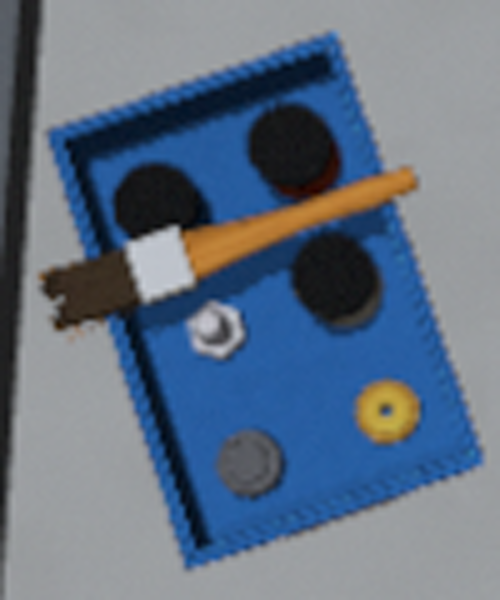

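View pics/cs.png

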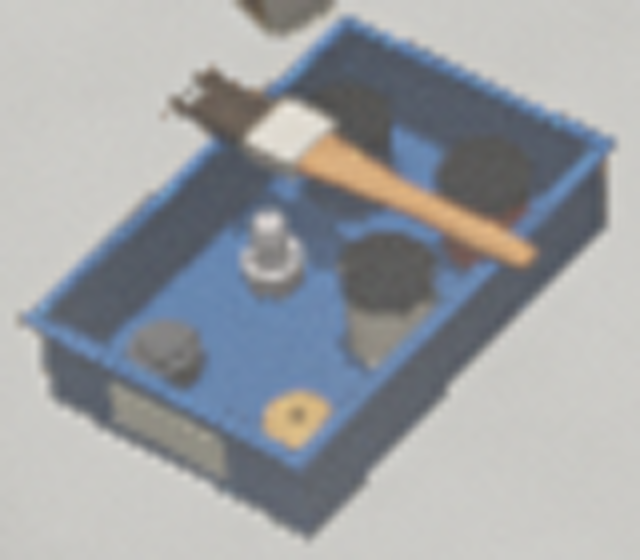

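The crops pair the rim corners, and the air cap shows at crop (388,411) in the top view and (297,412) in the scene view. The brush ferrule and handle end are clear in both views too. Next I'll triangulate.

```bash
cat > h.py <<'E'
import numpy as np,cv2
from plant import robot
def cams(): return {n:robot.read_camera(n) for n in("top","scene")}
def P(c):
    K=np.array([[c["fx"],0,c["cx"]],[0,c["fy"],c["cy"]],[0,0,1]]);return K@np.c_[c["R"],c["t"]]
def tri(C,a,b):
    X=cv2.triangulatePoints(P(C["top"]),P(C["scene"]),np.array(a,float).reshape(2,1),np.array(b,float).reshape(2,1)).ravel();return X[:3]/X[3]
def onplane(c,p,z):
    M=P(c)@np.array([[1,0,0],[0,1,0],[0,0,z],[0,0,1]])if 0 else None
    Q=P(c);H=np.c_[Q[:,0],Q[:,1],Q[:,2]*z+Q[:,3]];X=np.linalg.solve(H,[*p,1]);return X[:2]/X[2]
E
python3 - <<'E'
from h import *
C=cams();np.set_printoptions(precision=4,suppress=True)
T=lambda u,v:(185+u/5-.4,155+v/5-.4)
S=lambda u,v:(235+u/8-.44,145+v/8-.44)
for n,a,b in [("A",(335,35),(612,145)),("B",(52,130),(345,18)),("C",(192,567),(22,318)),("D",(482,460),(305,465)),("cap",(388,411),(297,412)),
 ("ferr_handle",(188,255),(316,149)),("ferr_brist",(132,272),(268,118)),("hend",(415,180),(535,258)),("jarW_nearlid",(335,275),(387,262)),("jarR",(290,145),(485,172)),("jarB",(157,200),(350,120))]:
    print(n,tri(C,T(*a),S(*b)))
print("dish",tri(C,(380.5,226.5),(331,252)),onplane(C["top"],(380.5,226.5),.018))
print("bottle cap",tri(C,(306,145),(343.5,175)))
for n,p in(("tinTop",(152,172)),):print(n,onplane(C["top"],p,.166))
E
```

```text
A [0.6884 0.1712 0.0628]
B [0.6267 0.3324 0.0636]
C [0.3796 0.2364 0.0671]
D [0.4445 0.0762 0.0638]
cap [0.4731 0.1351 0.0288]
ferr_handle [0.5555 0.2466 0.0751]
ferr_brist [0.5448 0.2766 0.0793]
hend [0.6039 0.119  0.0734]
jarW_nearlid [0.5467 0.1638 0.0676]
jarR [0.6236 0.194  0.0617]
jarB [0.5895 0.2701 0.058 ]
dish [ 0.5137 -0.2113  0.0157] [ 0.5127 -0.2106]
bottle cap [0.734  0.0124 0.0961]
tinTop [0.6279 0.42  ]
```

```bash
cat >> h.py <<'E'
from scipy.spatial.transform import Rotation as Ro
def go(p,yaw=None):
    s=robot.read_state();R=Ro.from_rotvec(s["orientation"]).as_matrix()
    d=R.T@(np.array(p)-s["tool_pos"]);a=np.arctan2(R[1,1],R[0,1])
    t=None if yaw is None else -((yaw-a+np.pi/2)%np.pi-np.pi/2)
    print("t",round(s["t"],2),"pos",s["tool_pos"].round(4),"d",d.round(4),"turn",t,"ytool",round(a,3),"q6",round(s["q"][5],2))
E
python3 -c "
from h import *
go([.5622,.2284,.24],.363)"
```

```text
t 0.2 pos [0.143  0.5824 0.24  ] d [-4.916e-01 -2.438e-01  2.000e-04] turn 0.9669808006795464 ytool 1.33 q6 -0.09
```

Units first: shifts go in shares of 50 mm and turns go in shares of 2 rad. So -0.041 m is -0.82, -0.0203 m is -0.406, 0.138 rad is 0.069.

Request:
drive_effector(moves=[{"finger_gap": 0.055,"d": [-0.82,-0.406,0]},{"finger_gap": 0.055,"d": [-0.82,-0.406,0]},{"finger_gap": 0.055,"d": [-0.82,-0.406,0]},{"finger_gap": 0.055,"d": [-0.82,-0.406,0]},{"finger_gap": 0.055,"d": [-0.82,-0.406,0]},{"finger_gap": 0.055,"d": [-0.82,-0.406,0]},{"finger_gap": 0.055,"d": [-0.82,-0.406,0]},{"finger_gap": 0.055,"d": [-0.82,-0.406,0]},{"finger_gap": 0.055,"d": [-0.82,-0.406,0]},{"finger_gap": 0.055,"d": [-0.82,-0.406,0]},{"finger_gap": 0.055,"d": [-0.82,-0.406,0]},{"finger_gap": 0.055,"d": [-0.82,-0.406,0]},{"finger_gap": 0.055,"spin": 0.069},{"finger_gap": 0.055,"spin": 0.069},{"finger_gap": 0.055,"spin": 0.069},{"finger_gap": 0.055,"spin": 0.069},{"finger_gap": 0.055,"spin": 0.069},{"finger_gap": 0.055,"spin": 0.069},{"finger_gap": 0.055,"spin": 0.069},{"finger_gap": 0.055}])

```text
t: 2.2
tool_pos: [0.5627, 0.2288, 0.2404]
orientation: [-1.785, -2.585, 0.001]
force: [-0.2, 0.8, 0.4]
opening: 0.055
gripper_force: 0.0
```

```bash
python3 -c "
from h import *
go([.5622,.2284,.089],.363)"
```

```text
t 2.2 pos [0.5627 0.2288 0.2404] d [-0.0002 -0.0005  0.1514] turn -0.0012867446245177216 ytool 0.362 q6 -0.06
```

To row units: 0.04 m is 0.8, 0.02 m is 0.4.

Request:
drive_effector(moves=[{"finger_gap": 0.055,"d": [0,0,0.8]},{"finger_gap": 0.055,"d": [0,0,0.8]},{"finger_gap": 0.055,"d": [0,0,0.8]},{"finger_gap": 0.055,"d": [0,0,0.4]},{"finger_gap": 0.055,"d": [0,0,0.22]},{"finger_gap": 0.055},{"finger_gap": 0.055},{"finger_gap": 0.01},{"finger_gap": 0.01},{"finger_gap": 0.01},{"finger_gap": 0.01},{"finger_gap": 0.01},{"finger_gap": 0.01},{"finger_gap": 0.01}], clamp_n=15)

```text
t: 3.6
tool_pos: [0.563, 0.2289, 0.09]
orientation: [1.782, 2.587, 0.001]
force: [0.2, -0.1, 3.0]
opening: 0.0251
gripper_force: 14.9
```

To row units: -0.04 m is -0.8, -0.03 m is -0.6.

Request:
drive_effector(moves=[{"finger_gap": 0.01,"d": [0,0,-0.4]},{"finger_gap": 0.01,"d": [0,0,-0.6]},{"finger_gap": 0.01,"d": [0,0,-0.8]},{"finger_gap": 0.01,"d": [0,0,-0.8]},{"finger_gap": 0.01}], clamp_n=15)

```text
t: 4.1
tool_pos: [0.5659, 0.2298, 0.227]
orientation: [1.779, 2.581, 0.013]
force: [1.2, 0.2, 0.3]
opening: 0.0248
gripper_force: 14.9
```

```bash
python3 -c "
from h import *
go([.53,-.045,.2])
c=robot.read_camera('scene');cv2.imwrite('pics/l.png',cv2.resize(c['image'][80:230,200:400,::-1],None,fx=3,fy=3))"
```

```text
t 4.1 pos [0.5659 0.2298 0.227 ] d [-0.244  -0.1317  0.0258] turn None ytool 0.364 q6 -0.06
```

View pics/l.png

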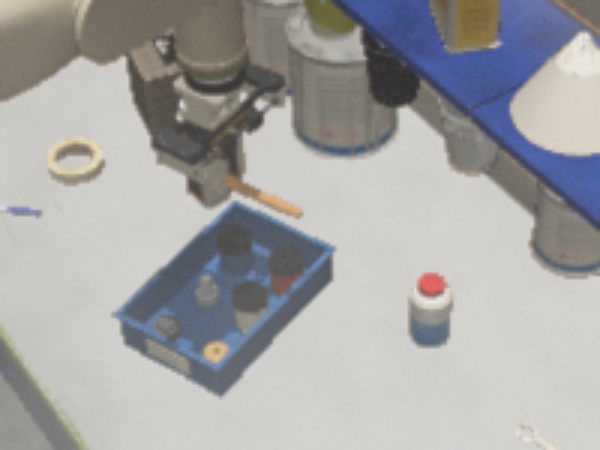

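The brush is held roughly level, with its handle at crop (265,195), and the bin contents still stand. I'll carry it to the free space between the bin and the dish and turn it there.

To row units: -0.035 m is -0.7, -0.03 m is -0.6, -0.12 rad is -0.06.

Request:
drive_effector(moves=[{"finger_gap": 0.01,"d": [-0.4,-0.216,0]},{"finger_gap": 0.01,"d": [-0.7,-0.378,0]},{"finger_gap": 0.01,"d": [-0.7,-0.378,0]},{"finger_gap": 0.01,"d": [-0.7,-0.378,0]},{"finger_gap": 0.01,"d": [-0.7,-0.378,0]},{"finger_gap": 0.01,"d": [-0.7,-0.378,0]},{"finger_gap": 0.01,"d": [-0.6,-0.324,0]},{"finger_gap": 0.01,"d": [-0.38,-0.206,0]},{"finger_gap": 0.01,"spin": -0.06},{"finger_gap": 0.01,"spin": -0.06},{"finger_gap": 0.01,"spin": -0.06},{"finger_gap": 0.01,"spin": -0.06},{"finger_gap": 0.01,"spin": -0.06},{"finger_gap": 0.01,"spin": -0.06},{"finger_gap": 0.01,"spin": -0.06},{"finger_gap": 0.01,"spin": -0.06},{"finger_gap": 0.01,"spin": -0.06},{"finger_gap": 0.01,"spin": -0.06},{"finger_gap": 0.01},{"finger_gap": 0.01}])

```text
t: 6.15
tool_pos: [0.5258, -0.046, 0.2182]
orientation: [-0.016, -3.139, -0.001]
force: [-0.4, 1.0, -0.8]
opening: 0.0251
gripper_force: 14.9
```

```bash
python3 -c "
from h import *
go([.53,-.045,.026])"
```

```text
t 6.15 pos [ 0.5258 -0.046   0.2182] d [-0.0046  0.001   0.1922] turn None ytool 1.56 q6 -1.74
```

To row units: 0.04 m is 0.8, 0.03 m is 0.6.

Request:
drive_effector(moves=[{"finger_gap": 0.01,"d": [0,0,0.6]},{"finger_gap": 0.01,"d": [0,0,0.8]},{"finger_gap": 0.01,"d": [0,0,0.8]},{"finger_gap": 0.01,"d": [0,0,0.8]},{"finger_gap": 0.01,"d": [0,0,0.4]},{"finger_gap": 0.01,"d": [0,0,0.2]},{"finger_gap": 0.01,"d": [0,0,0.1]},{"finger_gap": 0.01,"d": [0,0,0.08]},{"finger_gap": 0.01,"d": [0,0,0.04]},{"finger_gap": 0.01},{"finger_gap": 0.01},{"finger_gap": 0.01}])

```text
t: 7.35
tool_pos: [0.527, -0.0462, 0.0294]
orientation: [0.011, 3.14, -0.0]
force: [-0.0, 0.4, -0.7]
opening: 0.0251
gripper_force: 14.9
```

```bash
python3 -c "
from h import *
s=robot.read_state();go([.53,-.045,.0245]);print(s['force'],s['wrist_torque'])"
```

```text
t 7.35 pos [ 0.527  -0.0462  0.0294] d [-0.003   0.0013  0.0049] turn None ytool 1.564 q6 -1.75
[-0.03099737  0.40644446 -0.65456516] [ 0.01182095 -0.02532243  0.04632702]
```

To row units: 0.003 m is 0.06, 0.002 m is 0.04.

Request:
drive_effector(moves=[{"finger_gap": 0.01,"d": [0,0,0.06]},{"finger_gap": 0.01,"d": [0,0,0.04]},{"finger_gap": 0.01},{"finger_gap": 0.01}])

```text
t: 7.75
tool_pos: [0.527, -0.0462, 0.0243]
orientation: [0.011, 3.141, -0.0]
force: [-1.0, 0.4, 5.6]
opening: 0.0248
gripper_force: 14.8
```

Request:
drive_effector(moves=[{"finger_gap": 0.028},{"finger_gap": 0.034},{"finger_gap": 0.045},{"finger_gap": 0.055},{"finger_gap": 0.055},{"finger_gap": 0.055},{"finger_gap": 0.055,"d": [0,0,-0.4]},{"finger_gap": 0.055,"d": [0,0,-0.8]},{"finger_gap": 0.055,"d": [0,0,-1]},{"finger_gap": 0.055,"d": [0,0,-1]},{"finger_gap": 0.055,"d": [0,0,-0.8]},{"finger_gap": 0.055},{"finger_gap": 0.055}])

```text
t: 9.05
tool_pos: [0.5273, -0.0463, 0.2249]
orientation: [0.011, 3.139, -0.001]
force: [-0.2, -0.1, -1.3]
opening: 0.0554
gripper_force: 0.0
```

```bash
python3 -c "
from h import *
go([.473,.135,.2],1.934);go([.473,.135,.2],.371)
C=cams();cv2.imwrite('pics/t2.png',cv2.resize(C['top']['image'][150:280,185:415,::-1],None,fx=3.4,fy=3.4,interpolation=2))
cv2.imwrite('pics/s2.png',C['scene']['image'][:,:,::-1])"
```

```text
t 9.05 pos [ 0.5273 -0.0463  0.2249] d [0.0556 0.1809 0.0247] turn -0.37003818253318865 ytool 1.564 q6 -1.75
t 9.05 pos [ 0.5273 -0.0463  0.2249] d [0.0556 0.1809 0.0247] turn 1.1929618174668113 ytool 1.564 q6 -1.75
```

View pics/t2.png

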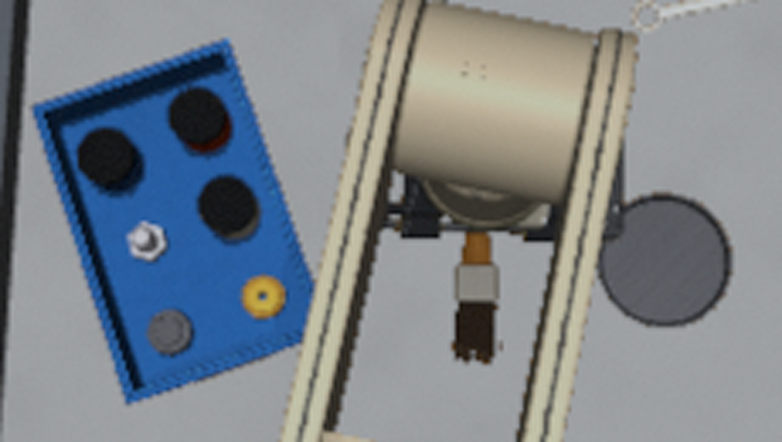

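The brush lies on the bench at crop (476,300), clear of the bin and the dish. The cap is still at crop (263,297). I'll refine its position from both views at its known height and approach with the jaws along the bin's diagonal.

```bash
python3 - <<'E'
from h import *
C=cams()
def cent(c,z,r0,r1,c0,c1):
    im=c["image"][r0:r1,c0:c1];h=cv2.cvtColor(im,cv2.COLOR_RGB2HSV)
    m=cv2.inRange(h,(15,110,90),(35,255,255));y,x=np.nonzero(m);p=((x.min()+x.max())/2+c0,(y.min()+y.max())/2+r0);print(len(x),p,onplane(c,p,z));return p
a=cent(C["top"],.024,225,248,250,275);b=cent(C["scene"],.024,190,205,262,280);print(tri(C,a,b))
print(onplane(C["top"],(262.1,236.9),.024),onplane(C["scene"],(235+297/8-.44,145+412/8-.44),.024))
co=[onplane(C["top"],(185+u/5-.4,155+v/5-.4),.066) for u,v in((335,35),(52,130),(192,567),(482,460))];print(co,np.mean(co,0))
go([.473,.135,.2],1.069)
E
```

```text
105 (np.float64(262.5), np.float64(236.5)) [0.4749252 0.1346699]Traceback (most recent call last):
  File "<stdin>", line 6, in <module>
  File "<stdin>", line 5, in cent
    return umr_minimum(a, axis, None, out, keepdims, initial, where)
ValueError: zero-size array to reduction operation minimum which has no identity
```

```bash
python3 - <<'E'
from h import *
C=cams()
print(onplane(C["top"],(262.2,236.8),.024),onplane(C["scene"],(235+297/8-.44,145+412/8-.44),.024))
co=[onplane(C["top"],(185+u/5-.4,155+v/5-.4),.066) for u,v in((335,35),(52,130),(192,567),(482,460))];print(np.mean(co,0))
go([.474,.135,.2],1.069)
E
```

```text
[0.47402945 0.13550771] [0.47449809 0.13914066]
[0.53516805 0.2035113 ]
t 9.35 pos [ 0.5256 -0.046   0.2219] d [0.0528 0.1806 0.0221] turn 0.49499137819408134 ytool 1.564 q6 -1.75
```

To row units: 0.0363 m is 0.726, 0.0106 m is 0.212, 0.124 rad is 0.062.

Request:
drive_effector(moves=[{"finger_gap": 0.048,"d": [0.212,0.726,0]},{"finger_gap": 0.048,"d": [0.212,0.726,0]},{"finger_gap": 0.048,"d": [0.212,0.726,0]},{"finger_gap": 0.048,"d": [0.212,0.726,0]},{"finger_gap": 0.048,"d": [0.212,0.726,0]},{"finger_gap": 0.048,"spin": 0.062},{"finger_gap": 0.048,"spin": 0.062},{"finger_gap": 0.048,"spin": 0.062},{"finger_gap": 0.048,"spin": 0.062},{"finger_gap": 0.048},{"finger_gap": 0.048}])

```text
t: 10.45
tool_pos: [0.4745, 0.1356, 0.2231]
orientation: [-0.776, -3.043, 0.001]
force: [-0.5, 0.7, -0.5]
opening: 0.0484
gripper_force: 0.0
```

```bash
python3 -c "
from h import *
go([.474,.136,.033],1.069)"
```

```text
t 10.45 pos [0.4745 0.1356 0.2231] d [0.0004 0.0002 0.1901] turn 0.002663309852683593 ytool 1.072 q6 -0.9
```

To row units: 0.04 m is 0.8, 0.03 m is 0.6.

Request:
drive_effector(moves=[{"finger_gap": 0.048,"d": [0,0,0.8]},{"finger_gap": 0.048,"d": [0,0,0.8]},{"finger_gap": 0.048,"d": [0,0,0.6]},{"finger_gap": 0.048,"d": [0,0,0.4]},{"finger_gap": 0.048},{"finger_gap": 0.048}])

```text
t: 11.05
tool_pos: [0.4746, 0.1356, 0.0939]
orientation: [-0.779, -3.043, 0.0]
force: [0.0, 0.1, -0.0]
opening: 0.0482
gripper_force: 0.0
```

Request:
drive_effector(moves=[{"finger_gap": 0.048,"d": [0,0,0.2]},{"finger_gap": 0.048,"d": [0,0,0.2]},{"finger_gap": 0.048,"d": [0,0,0.2]},{"finger_gap": 0.048,"d": [0,0,0.2]},{"finger_gap": 0.048,"d": [0,0,0.2]},{"finger_gap": 0.048},{"finger_gap": 0.048}])

```text
t: 11.75
tool_pos: [0.4744, 0.1357, 0.0432]
orientation: [-0.781, -3.042, 0.001]
force: [0.0, 0.1, -0.2]
opening: 0.0477
gripper_force: 0.0
```

```bash
python3 -c "
from h import *
go([.474,.136,.033],1.069)"
```

```text
t 11.75 pos [0.4744 0.1357 0.0432] d [0.0005 0.0001 0.0102] turn -0.0009566386528365722 ytool 1.068 q6 -0.89
```

To row units: 0.006 m is 0.12, 0.004 m is 0.08.

Request:
drive_effector(moves=[{"finger_gap": 0.048,"d": [0,0,0.12]},{"finger_gap": 0.048,"d": [0,0,0.08]},{"finger_gap": 0.048},{"finger_gap": 0.03},{"finger_gap": 0.03},{"finger_gap": 0.03},{"finger_gap": 0.03},{"finger_gap": 0.03},{"finger_gap": 0.03}], clamp_n=15)

```text
t: 12.65
tool_pos: [0.4748, 0.1357, 0.0338]
orientation: [0.781, 3.043, 0.0]
force: [0.2, -0.1, 0.8]
opening: 0.0375
gripper_force: 15.0
```

Request:
drive_effector(moves=[{"finger_gap": 0.03,"d": [0,0,-0.2]},{"finger_gap": 0.03,"d": [0,0,-0.6]},{"finger_gap": 0.03,"d": [0,0,-0.8]},{"finger_gap": 0.03,"d": [0,0,-0.8]},{"finger_gap": 0.03,"d": [0,0,-0.4]},{"finger_gap": 0.03},{"finger_gap": 0.03}])

```text
t: 13.35
tool_pos: [0.4748, 0.1357, 0.1739]
orientation: [0.781, 3.042, 0.001]
force: [-0.8, -0.1, -0.7]
opening: 0.037
gripper_force: 15.0
```

```bash
python3 -c "
from h import *
go([.5132,-.211,.17])"
```

```text
t 13.35 pos [0.4748 0.1357 0.1739] d [-0.2007 -0.2853  0.0039] turn None ytool 1.068 q6 -0.89
```

To row units: -0.0285 m is -0.57, -0.02 m is -0.4.

Request:
drive_effector(moves=[{"finger_gap": 0.03,"d": [-0.2,-0.286,0]},{"finger_gap": 0.03,"d": [-0.4,-0.57,0]},{"finger_gap": 0.03,"d": [-0.4,-0.57,0]},{"finger_gap": 0.03,"d": [-0.4,-0.57,0]},{"finger_gap": 0.03,"d": [-0.4,-0.57,0]},{"finger_gap": 0.03,"d": [-0.4,-0.57,0]},{"finger_gap": 0.03,"d": [-0.4,-0.57,0]},{"finger_gap": 0.03,"d": [-0.4,-0.57,0]},{"finger_gap": 0.03,"d": [-0.4,-0.57,0]},{"finger_gap": 0.03,"d": [-0.4,-0.57,0]},{"finger_gap": 0.03,"d": [-0.2,-0.286,0]},{"finger_gap": 0.03},{"finger_gap": 0.03}])

```text
t: 14.65
tool_pos: [0.5119, -0.2096, 0.1723]
orientation: [-0.782, -3.04, -0.002]
force: [0.4, 0.1, -0.3]
opening: 0.0374
gripper_force: 15.0
```

```bash
python3 -c "
from h import *
go([.5132,-.211,.0345])
C=cams();a=[cv2.resize(c['image'][r:r+100,k:k+120,::-1],None,fx=3.3,fy=3.3,interpolation=2) for c,r,k in((C['top'],180,320),(C['scene'],200,270))]
cv2.imwrite('pics/d.png',np.hstack(a))"
```

```text
t 14.65 pos [ 0.5119 -0.2096  0.1723] d [-0.0022 -0.0006  0.1377] turn None ytool 1.067 q6 -1.55
```

View pics/d.png

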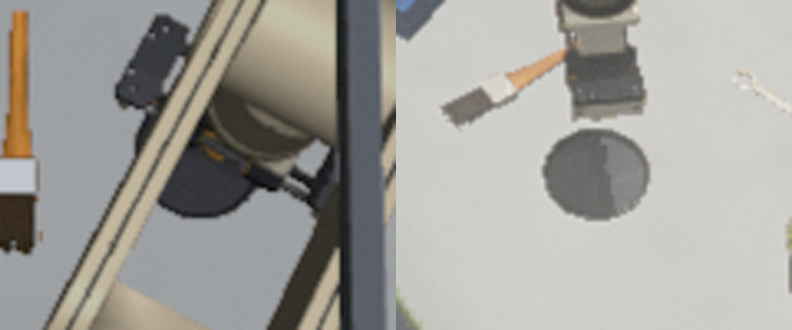

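The cap is still in the jaws (brass at crop (210,150)), above the dish, and the brush lies clear. I'll lower it.

To row units: 0.04 m is 0.8, 0.008 m is 0.16.

Request:
drive_effector(moves=[{"finger_gap": 0.03,"d": [-0.04,0,0.6]},{"finger_gap": 0.03,"d": [0,0,0.8]},{"finger_gap": 0.03,"d": [0,0,0.6]},{"finger_gap": 0.03,"d": [0,0,0.4]},{"finger_gap": 0.03,"d": [0,0,0.16]},{"finger_gap": 0.03,"d": [0,0,0.08]},{"finger_gap": 0.03},{"finger_gap": 0.03}])

```text
t: 15.55
tool_pos: [0.5154, -0.2117, 0.0432]
orientation: [0.78, 3.041, -0.001]
force: [0.3, 1.1, -0.1]
opening: 0.0374
gripper_force: 15.0
```

To row units: 0.003 m is 0.06, 0.002 m is 0.04.

Request:
drive_effector(moves=[{"finger_gap": 0.03,"d": [0,0,0.06]},{"finger_gap": 0.03,"d": [0,0,0.04]},{"finger_gap": 0.03},{"finger_gap": 0.03}])

```text
t: 15.95
tool_pos: [0.5143, -0.2115, 0.0367]
orientation: [-0.782, -3.043, 0.0]
force: [0.2, 0.5, -0.3]
opening: 0.037
gripper_force: 15.0
```

To row units: 0.0015 m is 0.03.

Request:
drive_effector(moves=[{"finger_gap": 0.03,"d": [0,0,0.03]},{"finger_gap": 0.03,"d": [0,0,0.03]},{"finger_gap": 0.03},{"finger_gap": 0.03}])

```text
t: 16.35
tool_pos: [0.5144, -0.2115, 0.0338]
orientation: [0.782, 3.043, -0.0]
force: [-1.0, 0.4, 3.2]
opening: 0.0377
gripper_force: 15.0
```

Contact is confirmed at 3 N upward force. I'll release and retreat.

To row units: -0.05 m is -1, -0.04 m is -0.8.

Request:
drive_effector(moves=[{"finger_gap": 0.040},{"finger_gap": 0.043},{"finger_gap": 0.048},{"finger_gap": 0.05},{"finger_gap": 0.05},{"finger_gap": 0.05,"d": [0,0,-0.2]},{"finger_gap": 0.05,"d": [0,0,-0.6]},{"finger_gap": 0.05,"d": [0,0,-0.8]},{"finger_gap": 0.05,"d": [0,0,-1]},{"finger_gap": 0.05,"d": [0,0,-1]},{"finger_gap": 0.05,"d": [0,0,-0.6]},{"finger_gap": 0.05},{"finger_gap": 0.05}])

```text
t: 17.65
tool_pos: [0.5148, -0.2116, 0.245]
orientation: [0.781, 3.041, -0.001]
force: [-0.4, -0.4, -0.0]
opening: 0.0501
gripper_force: 0.0
```

Request:
drive_effector(moves=[{"finger_gap": 0.05,"d": [0.7,0.4,0]},{"finger_gap": 0.05,"d": [0.7,0.4,0]},{"finger_gap": 0.05,"d": [0.7,0.4,0]},{"finger_gap": 0.05,"d": [0.7,0.4,0]},{"finger_gap": 0.05},{"finger_gap": 0.05},{"finger_gap": 0.05}])

```text
t: 18.35
tool_pos: [0.4301, -0.0743, 0.2427]
orientation: [-0.781, -3.042, 0.0]
force: [0.5, -0.3, -1.0]
opening: 0.0501
gripper_force: 0.0
```

```bash
python3 -c "
from h import *
s=robot.read_state();print(s['tool_pos'],s['opening'])
C=cams();a=[cv2.resize(c['image'][r:r+130,k:k+w,::-1],None,fx=2.2,fy=2.2,interpolation=2) for c,r,k,w in((C['top'],135,130,350),(C['scene'],150,200,350))]
cv2.imwrite('pics/f.png',np.vstack(a))"
```

```text
[ 0.43010981 -0.07429886  0.24274386] 0.05011846299010124
```

View pics/f.png

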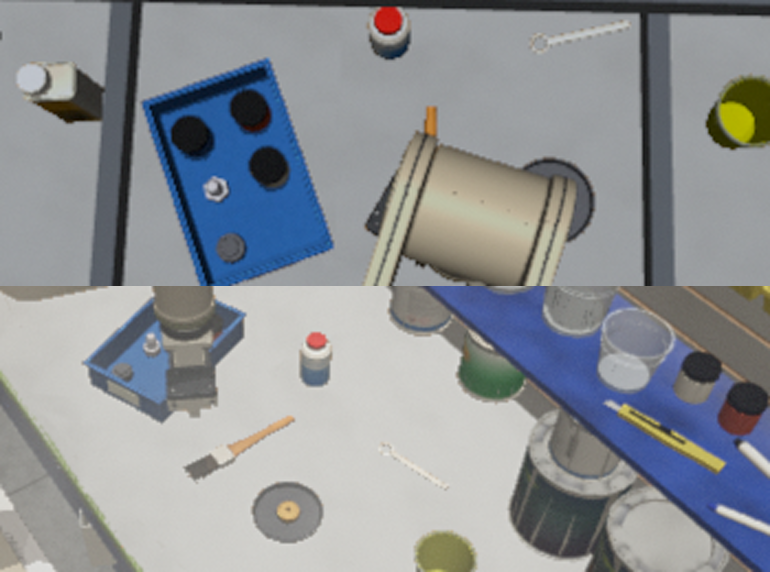

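The cap lies flat in the middle of the dish at crop (288,511). The brush is flat and clear, the other five parts stand in the bin, and the bottle, tin and cup are in place.

```bash
python3 -c "
from plant import robot
print(robot.close_job())"
```

```text
the job is handed in; nothing more can be done
None
```

The job is handed in at about 18 s of the 69 s allowed: the brush lies flat on the bench clear of the bin and dish, the air cap sits flat in the middle of the dish, and the last pictures show everything else still standing in place.

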